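# Release a lockbox lid through its catch hole

## Robot

A 6-joint arm with a two-finger parallel gripper is mounted at the origin on a cart in front of the work surface, level with it; the furniture and walls round the work are solid. World frame = base frame: x ahead of the robot, y to its left, z up, the work surface at z = 0. Lengths are in m, angles in rad, forces in N, time in s.
With the tool pointing down it reaches from about 0.225 to 0.875 m from the base axis. Payload 3.4 kg.
Tool frame: the origin (TCP) lies at the very end of the fingers, on their centre line; the grasp point (between the pads) lies 19 mm behind it; z points along the fingers, y is the line along which they close (so a half turn about z gives the same grasp; the last joint's range is limited). The gripper opens to 85 mm and grips with 20 to 120 N. Pads are 22 mm wide; open, the fingers measure 114 mm over their backs; the gripper's body (76 mm by 85 mm) begins 54 mm behind the grasp point. The pads swing forward as they close: fully open they stand 13 mm farther back than shut.
Start: joints at [1.217, 0.276, 1.505, -0, 1.361, -0.121], TCP at [0.133, 0.56, 0.231] pointing down, gripper open.
Joint ranges: [-2.89, 2.89], [-0.75, 2.08], [0.22, 2.7], [-1.18, 4.32], [0.11, 2.71], [-2.7, 2.7]. Speed limits (rad/s): [2.57, 2.57, 3.14, 3.14, 3.14, 3.14].

## Interface

Orientations are given as a unit quaternion [w, x, y, z].
In Python, from rig import manip, get_image, camera_info gives the robot as it stands. The module is installed in compiled form; this text tells all that it offers.
- The arm moves only by the shell command python3 -m crank 'ROWS' [FORCE]. ROWS is a JSON object of lists of equal length, an entry for each row: "translation": the shift along the tool's x, y, z in mm, a list of three; "roll": the turn about the tool's z in rad; "fingers": the opening, from 0 (shut) to 1 (fully open). A call has 1 to 8 rows; each row shifts and turns the commanded pose from where the row before left it, along the tool's axes as they then stand; what a row does not reach is not made up. A row lasts 1/10 s, in which the tool goes at most 50 mm and 8.59 degrees, less where a joint would pass 70% of its speed; a pose out of reach is approached as far as the arm can. A call is refused whole if a number of a shift passes 50 or a number of a turn 0.15, either way. A call with a gripper value outside its range is refused whole. The fingers move at their own pace and stop on an object; FORCE is the grip in N (left out, the last holds). Time passes only in rows, so rows that do not move let the fingers close. It gives the time, the measured TCP pose, the force, the opening and the grip force at its end, in the units of the state.
- manip.get_state(): the state, without advancing time (a new reading comes with each control period).
- get_image(name): name is "scene" or "top"; returns the picture (400x640x3 uint8, blue, green, red); there is no depth.
- camera_info(name): a dict with "mtx" (3x3 intrinsics, pixels), "D" ([k1, k2, p1, p2, k3] as OpenCV has them; the pictures are not rectified), "rvec" (rotation vector, rad) and "tvec" (3), from world to camera coordinates, as OpenCV has them. Camera axes: x right, y down, z forward; pixel columns grow to the right and rows downward; lengths in m; the calibration is good to about 2 mm. A picture is of the moment at which its call begins. camera_info takes no time and is no camera call.
- manip.sign_off(): hands the job in; it is judged then, once.
The state is a dict: "clock": time; "qpos": joint angles; "qd": joint speeds; "effort": joint torques, N m; "position": TCP position; "ee_rot": TCP orientation; "contact_force": force on the tool from outside, world axes, zero at the start; "moment": the same for the moment, N m; "width": finger opening in m; "gripper_force": force on a finger pad.
Only numpy, scipy, OpenCV 4.12 (cv2) and the standard library are available. Lean on these libraries where they do the work, as an engineer would, in place of code of your own. Each camera call takes 0.05 s, during which the arm holds its last target. There are 200 camera calls.

## Task

The green lockbox is held shut by a spring catch. Take the wooden dowel from its rest, push its end through the brass-ringed hole to press the catch back until the lid springs fully open, then lay the dowel back in both notches of its rest, about centred as you found it. Leave the other things on the bench where they are.

Things in the scene. Friction and masses are not known exactly. Their poses are not given: they have to be found in the camera images.
- lockbox: green painted steel box, 130 (x) x 170 (y) x 103 mm high with its lid shut, fixed to the bench; origin at the centre of its underside. Its -x wall (6 mm thick), turned more or less to the robot, has the only hole; its lid is hinged along the top edge of the +x wall
- lockbox_hole (a point): centre of the round hole, on the outer face of the box's -x wall, 55 mm above the bench, 22 mm across, ringed in brass (the ring stands 3 mm off the wall). The point's axes are the box's: +x points straight into the hole, z up
- catch_tail (a point): centre of the flat steel tail plate (32x32 mm) of the spring catch, right behind the hole: at rest its face is 12 mm inside the outer face of the wall; it moves with the catch
- lockbox_catch (a joint): travel of the spring catch in m, 0 at rest to 0.016 at its stop, growing as the tail is pushed into the box (+x of the box). About 3 N at rest, 5.5 N at the stop; it lets go of the lid at about 0.008 and springs back when let go
- lockbox_lid (a joint): opening of the lid in rad, 0 shut, 1.3 fully open. Held shut by the catch; once let go its own spring swings the free edge (-x side) up and away from the hole in about 1 s, and it stays fully open
- lid_edge (a point): middle of the free edge of the lid, at its top face, over the wall with the hole
- dowel: straight round wooden dowel with a red band at either end, 14 mm diameter, 180 mm long, about 50 g, both ends alike; origin at its middle on its axis, x along it (either end serves)
- dowel_rest: fixed wooden rest: board 150 (x) x 60 (y) x 8 mm with two V blocks, 14 mm thick, centred at x = -55 and +55 mm, their arms reaching 47 mm above the bench and 22 mm to either side of the middle; between them 96 mm is free for the fingers, down to the board's top at 8 mm. Origin under the board's centre, x along the dowel's bed
- rest_seat (a point): where the dowel's middle lies when it rests in both V notches: 40 mm above the bench, over the middle of the rest; x along the bed
- ink_tin: flat round grey ink tin, 107 mm diameter and 55 mm, a bystander; origin at the centre of its underside
- tape_measure: round black pocket tape, 66x64x31 mm, a bystander; origin at the centre of its underside
- bar: bare grey cast metal bar, 21x109x22 (long along its y) mm, a bystander; origin at the centre of its underside
- stamp_pad: small grey and black stamp pad, 30x75x18 mm, a bystander; origin at the centre of its underside
- soap_bottle: amber bottle with dark cap, 65 diameter, height 198 mm, a bystander; origin at the centre of its underside

How it is judged:
By the outcome, as a careful person would: the job done as asked, in the order asked, and still so for the second after the job is handed in, with the robot touching nothing.
It also fails if it takes over 54 s, if anything falls off the work surface, if the arm or the gripper's body presses on something with over 40 N, if the wrist force passes 120 N, or if a joint passes its speed limit or range.

## Working session

There is one attempt and no reset: what is moved stays moved. The work goes in short steps, Python scripts to look and compute and a shell command to move; the robot and the scene stay as the last step left them, time stands still between calls to the robot, and variables do not carry over. Pictures are saved under pics/ and viewed, at most 10 in all, crops included, and the job is handed in when it is done.

```bash
mkdir -p pics; python3 - <<'E'
from rig import manip,get_image,camera_info
import cv2
print(manip.get_state())
for n in("scene","top"):
    cv2.imwrite(f"pics/{n}0.png",get_image(n)); print(n,camera_info(n))
E
```

```text
{'clock': 0.0, 'qpos': array([ 1.21699835e+00,  2.76564640e-01,  1.50613647e+00, -1.08823683e-05,
        1.36071246e+00, -1.20988312e-01]), 'qd': array([-0.00206708, -0.00095043,  0.00049856,  0.00149968,  0.00010494,
       -0.00034073]), 'effort': array([-1.43624598e-03, -4.16774118e+01, -2.45797294e+01, -2.29840653e-04,
        1.10629937e-02,  3.55433247e-05]), 'position': array([0.13247424, 0.55897847, 0.2304557 ]), 'ee_rot': array([-2.08940389e-04,  1.16140950e-01,  9.93232325e-01, -8.86173021e-04]), 'contact_force': array([-0.1136266 ,  1.05417684, -0.68089173]), 'moment': array([ 0.01751369, -0.09971348,  0.0122876 ]), 'gripper_force': 0.0, 'width': 0.08570322066078319}
scene {'mtx': array([[495.58729023,   0.        , 330.77305039],
       [  0.        , 495.58729023, 201.94019569],
       [  0.        ,   0.        ,   1.        ]]), 'D': array([-0.05262883,  0.        ,  0.        ,  0.        ,  0.        ]), 'rvec': array([ 0.60824851, -2.52838283,  1.37688646]), 'tvec': array([0.55796316, 0.15405966, 1.69130714])}
top {'mtx': array([[466.8735714 ,   0.        , 313.1599869 ],
       [  0.        , 466.8735714 , 200.63643401],
       [  0.        ,   0.        ,   1.        ]]), 'D': array([-0.09148012,  0.        ,  0.        ,  0.        ,  0.        ]), 'rvec': array([ 2.15880266, -2.14418374,  0.14645342]), 'tvec': array([0.10427275, 0.58175762, 1.30757564])}
```

View pics/scene0.png

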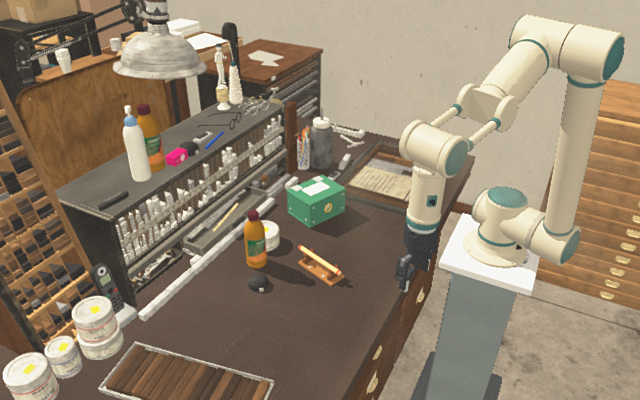

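View pics/top0.png

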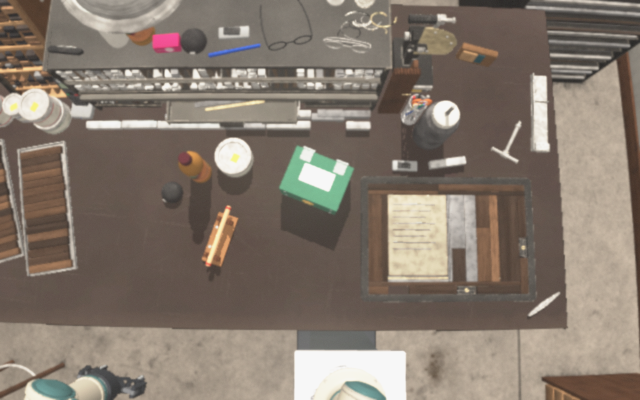

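The scene view shows the box near (316,200), with its hole around (328,208), and the dowel on its rest near (320,265). The top view shows the box near (317,179) and the dowel near (220,237). I'll enlarge both.

```bash
python3 - <<'E'
import cv2
t=cv2.imread("pics/top0.png"); s=cv2.imread("pics/scene0.png")
cv2.imwrite("pics/topc.png",cv2.resize(t[135:280,185:365],None,fx=4,fy=4,interpolation=cv2.INTER_CUBIC))
cv2.imwrite("pics/scenec.png",cv2.resize(s[170:290,240:360],None,fx=5,fy=5,interpolation=cv2.INTER_CUBIC))
E
```

```text
(no output)
```

View pics/topc.png

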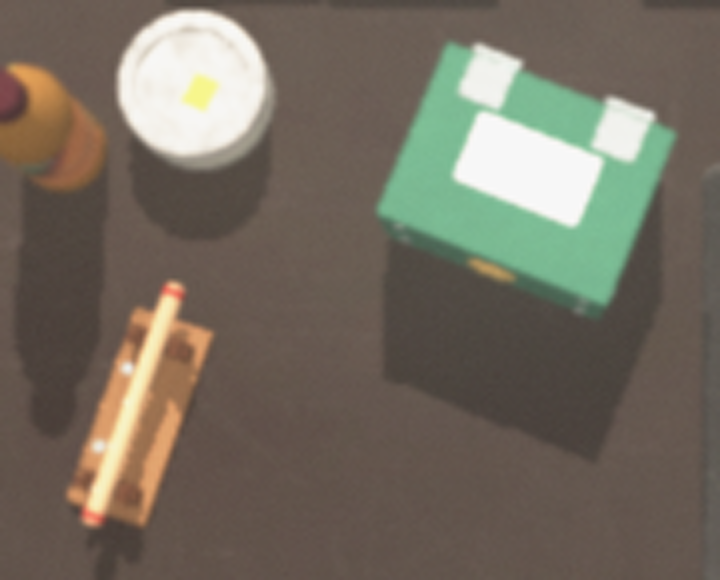

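View pics/scenec.png

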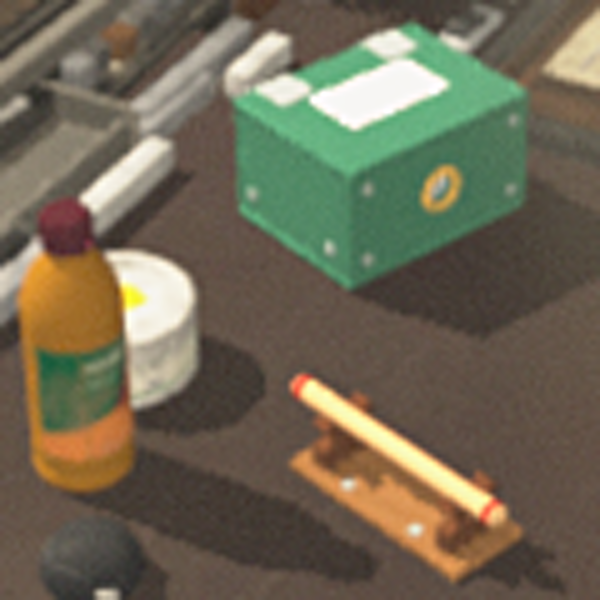

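The top crop shows the lid corners at about (449,43), (675,132), (606,300) and (379,212), and the dowel ends at (174,288) and (93,518). The scene crop shows the lid corners at (235,97), (412,24), (526,94) and (350,172), the hole at (441,188), and the dowel ends at (299,386) and (495,512).

```bash
cat >h.py <<'E'
import numpy as np,cv2
from rig import manip,get_image,camera_info
from scipy.optimize import least_squares
from scipy.spatial.transform import Rotation as R
C={n:camera_info(n) for n in("scene","top")}
def proj(n,P):
    c=C[n]; return cv2.projectPoints(np.array(P,float).reshape(-1,3),c["rvec"],c["tvec"],c["mtx"],c["D"])[0].reshape(-1,2)
def place(p,L):
    x,y,a=p[:3]; L=np.array(L,float); c,s=np.cos(a),np.sin(a)
    return np.c_[x+c*L[:,0]-s*L[:,1], y+s*L[:,0]+c*L[:,1], L[:,2]]
def fit(obs,p0): # obs: list (cam,local,pix)
    f=lambda p: np.concatenate([(proj(n,place(p,L))-np.array(px)).ravel() for n,L,px in obs])
    r=least_squares(f,p0,loss="soft_l1"); return r.x,r.fun.round(1)
def crop(px,o,k): return (np.array(px,float)+.5)/k-.5+np.array(o)
def tool():
    s=manip.get_state(); q=s["ee_rot"]; m=R.from_quat(np.r_[q[1:],q[0]]).as_matrix()
    return s,m
E
python3 - <<'E'
from h import *
T=lambda p:crop(p,(185,135),4); S=lambda p:crop(p,(240,170),5)
a,b,h=.065,.085,.103
box=[("top",[[a,b,h],[a,-b,h],[-a,-b,h],[-a,b,h]],T([(449,43),(675,132),(606,300),(379,212)])),
 ("scene",[[a,b,h],[a,-b,h],[-a,-b,h],[-a,b,h],[-a,b,0],[-a,-b,0],[a,b,0],[-a-.003,0,.055]],S([(235,97),(412,24),(526,94),(350,172),(350,287),(522,208),(240,212),(441,188)]))]
pb,r=fit(box,[.5,.1,0]); print("box",pb,r)
for i in(0,1): print(fit([box[i]],pb)[0])
d=[("top",[[.09,0,.04],[-.09,0,.04]],T([(174,288),(93,518)])),("scene",[[.09,0,.04],[-.09,0,.04]],S([(299,386),(495,512)]))]
pd,r=fit(d,[.4,.3,0]); print("dowel",pd,r)
for i in(0,1): print(fit([d[i]],pd)[0])
np.savez("est.npz",pb=pb,pd=pd)
print("hole",place(pb,[[-.065,0,.055]]))
s,m=tool(); print(m.round(3),s["position"])
E
```

```text
box [ 0.63673349  0.09920512 -0.37818001] [ 0.2 -0.2  0.3 -0.   0.3  1.1 -0.2  0.1 -0.5 -0.  -0.3 -0.6  0.4 -0.8
 -0.4  0.2 -0.3  1.4  0.2 -0.1 -0.8  0.6  0.2  0.1]
[ 0.63734201  0.09969794 -0.37482809]
[ 0.63640211  0.09813502 -0.38543925]
dowel [ 0.47928784  0.38001044 -0.31174945] [ 0.4 -1.1 -0.3  1.  -0.6 -0.5  0.5  0.7]
[ 0.47922336  0.38026313 -0.30795964]
[ 0.47960513  0.37908906 -0.31894358]
hole [[0.57632651 0.12320505 0.055     ]]
[[-0.973  0.231 -0.001]
 [ 0.231  0.973 -0.002]
 [ 0.    -0.002 -1.   ]] [0.13248391 0.55903337 0.23053617]
```

```bash
cat >>h.py <<'E'
def go(P,yaw):
    """yaw: world angle of tool -x axis; prints roll, then shift in tool axes after the roll, mm"""
    s,m=tool(); cur=np.arctan2(-m[1,0],-m[0,0]); roll=-(yaw-cur)
    x=-np.array([np.cos(yaw),np.sin(yaw),0]); z=np.array([0,0,-1.]); y=np.cross(z,x)
    d=(np.array(P)-s["position"])*1000
    print("t",s["clock"],"roll",round(roll,3),"xyz",np.round([d@x,d@y,d@z],1),"F",s["contact_force"].round(1),"w",round(s["width"],4),"g",round(s["gripper_force"],1))
E
python3 -c "
from h import *
e=np.load('est.npz');pd=e['pd'];go([pd[0],pd[1],.12],pd[2])"
```

```text
t 0.1 roll 0.079 xyz [-385.   -64.   110.5] F [ 0.5 -0.3 -0.3] w 0.0858 g 0.0
```

```bash
python3 -m crank '{"translation":[[0,0,0],[-40,-7,0],[-45,-8,0],[-45,-8,0],[-45,-8,0],[-45,-8,0],[-45,-8,0],[-45,-8,0]],"roll":[0.079,0,0,0,0,0,0,0],"fingers":[1,1,1,1,1,1,1,1]}' 60; python3 -m crank '{"translation":[[-45,-8,20],[-30,-1,30],[0,0,30],[0,0,0],[0,0,0]],"roll":[0,0,0,0,0],"fingers":[1,1,1,1,1]}'; python3 -c "
from h import *
e=np.load('est.npz');pd=e['pd'];go([pd[0],pd[1],.02],pd[2])
t=get_image('scene');cv2.imwrite('pics/s1.png',cv2.resize(t[130:290,240:440],None,fx=3.5,fy=3.5,interpolation=cv2.INTER_CUBIC))"
```

```text
clock: 0.9
position: [0.4121, 0.4108, 0.2309]
ee_rot: [-0.0, 0.155, 0.988, -0.0]
contact_force: [0.5, 0.5, -0.6]
width: 0.0858
gripper_force: 0.0
clock: 1.4
position: [0.4789, 0.3804, 0.151]
ee_rot: [-0.001, 0.155, 0.988, -0.0]
contact_force: [1.0, 0.0, 0.5]
width: 0.0853
gripper_force: 0.0
t 1.4 roll -0.0 xyz [ -0.5  -0.2 131. ] F [1.  0.  0.5] w 0.0853 g 0.0
```

View pics/s1.png

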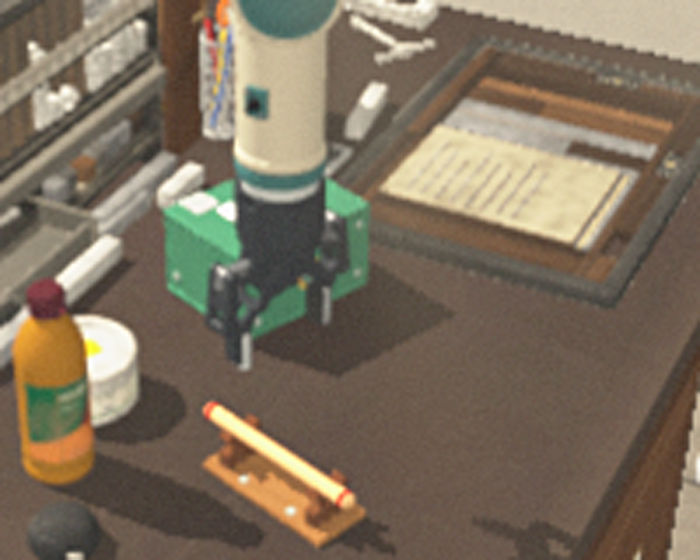

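The gripper hovers above the dowel with its fingers straddling it. The fingertips are near (240,365) and (325,318), and the dowel runs from (210,410) to (348,498). I'll go down and close.

```bash
python3 -m crank '{"translation":[[0,0,40],[0,0,40],[0,0,30],[0,0,21],[0,0,0],[0,0,0],[0,0,0]],"roll":[0,0,0,0,0,0,0],"fingers":[1,1,1,1,1,1,1]}'; python3 -m crank '{"translation":[[0,0,0],[0,0,0],[0,0,0],[0,0,0],[0,0,0],[0,0,0],[0,0,0],[0,0,0]],"roll":[0,0,0,0,0,0,0,0],"fingers":[0,0,0,0,0,0,0,0]}' 60; python3 -c "
from h import *
e=np.load('est.npz');pd=e['pd'];go([pd[0],pd[1],.02],pd[2])
print(manip.get_state()['moment'])"
```

```text
clock: 2.15
position: [0.4809, 0.3819, 0.0228]
ee_rot: [0.002, 0.155, 0.988, 0.002]
contact_force: [0.4, 0.1, -0.0]
width: 0.0852
gripper_force: 0.0
clock: 2.95
position: [0.4796, 0.3805, 0.0205]
ee_rot: [0.0, 0.155, 0.988, 0.0]
contact_force: [-0.2, -1.0, 3.0]
width: 0.0121
gripper_force: 58.4
t 2.95 roll -0.0 xyz [ 0.1 -0.6  0.5] F [-0.2 -1.   3. ] w 0.0121 g 58.4
[-0.03679818  0.10275579 -0.04681669]
```

```bash
python3 -m crank '{"translation":[[0,0,-10],[0,0,-25],[0,0,-40],[0,0,-25],[0,0,0],[0,0,0]],"roll":[0,0,0,0,0,0],"fingers":[0,0,0,0,0,0]}'; python3 -c "
from h import *
s,m=tool()
e=np.load('est.npz');pb=e['pb'];P=place(pb,[[-.065-.09-.035,0,.036]])[0];print(P);go([P[0],P[1],.1],pb[2])"
```

```text
clock: 3.55
position: [0.4795, 0.3805, 0.1209]
ee_rot: [0.0, 0.155, 0.988, 0.0]
contact_force: [-0.2, -0.9, -0.9]
width: 0.0117
gripper_force: 58.5
[0.46015924 0.16935876 0.036     ]
t 3.55 roll 0.066 xyz [ -60.  -203.4   20.9] F [-0.2 -0.9 -0.9] w 0.0117 g 58.5
```

```bash
python3 -m crank '{"translation":[[0,0,0],[-6,-25,0],[-12,-40,0],[-12,-40,0],[-12,-40,0],[-12,-40,0],[-6,-18,20],[0,0,30]],"roll":[0.066,0,0,0,0,0,0,0],"fingers":[0,0,0,0,0,0,0,0]}'; python3 -m crank '{"translation":[[0,0,25],[0,0,10],[0,0,0],[0,0,0],[0,0,0]],"roll":[0,0,0,0,0],"fingers":[0,0,0,0,0]}'; python3 -c "
from h import *
e=np.load('est.npz');pb=e['pb'];P=place(pb,[[-.065-.09-.035,0,.036]])[0];go(P,pb[2])
for n,(u0,v0,w,h) in dict(top=(220,135,150,150),scene=(270,170,110,110)).items():
    t=get_image(n);cv2.imwrite('pics/'+n+'2f.png',t)
t=cv2.imread('pics/scene2f.png');cv2.imwrite('pics/s2.png',cv2.resize(t[170:270,270:390],None,fx=6,fy=6,interpolation=cv2.INTER_CUBIC))
t=cv2.imread('pics/top2f.png');cv2.imwrite('pics/t2.png',cv2.resize(t[140:260,240:380],None,fx=5,fy=5,interpolation=cv2.INTER_CUBIC))
"
```

```text
clock: 4.35
position: [0.4601, 0.1672, 0.0699]
ee_rot: [0.0, 0.189, 0.982, -0.0]
contact_force: [0.4, 1.2, -0.8]
width: 0.012
gripper_force: 58.6
clock: 4.85
position: [0.4612, 0.1701, 0.0362]
ee_rot: [0.001, 0.188, 0.982, 0.0]
contact_force: [0.1, 0.5, 0.0]
width: 0.0118
gripper_force: 58.6
t 4.85 roll 0.001 xyz [ 0.7 -1.1  0.2] F [0.1 0.5 0. ] w 0.0118 g 58.6
```

View pics/s2.png

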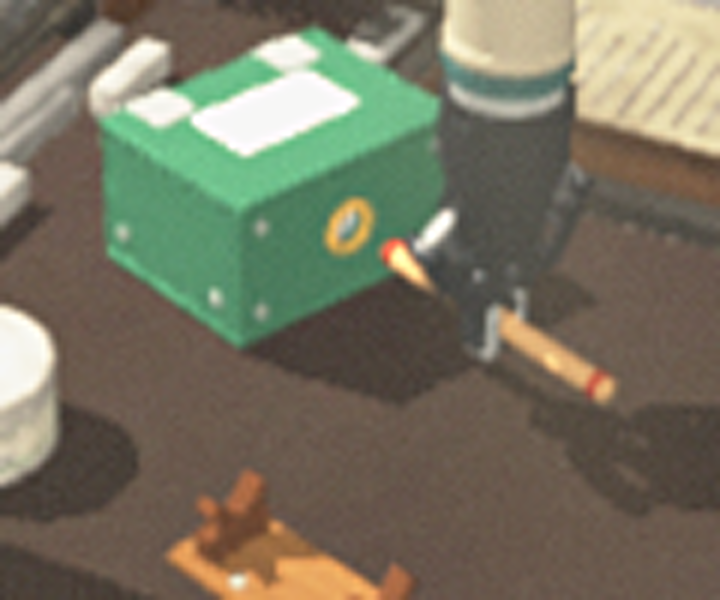

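View pics/t2.png

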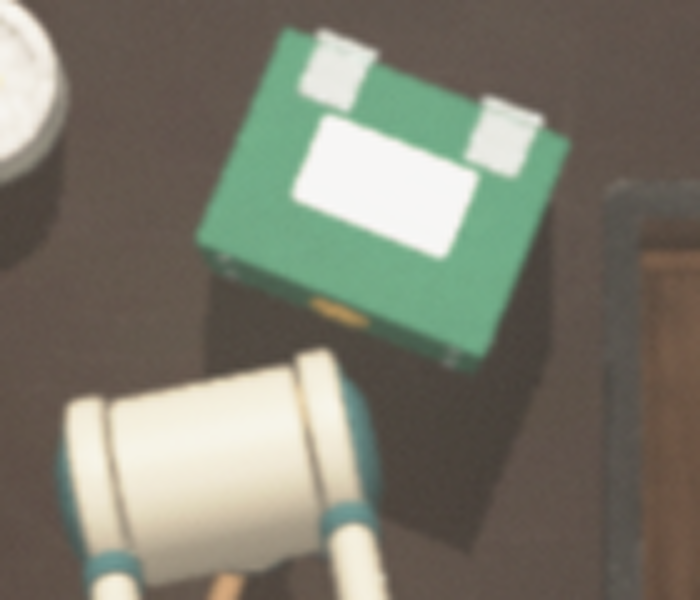

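The scene view shows the dowel from its front tip at (392,250) to its back end at (606,389), pointing at the ring centred at (350,226). In the top view the arm hides the dowel tip, and the ring is at (340,312). Next I'll check alignment numerically.

```bash
python3 - <<'E'
from h import *
e=np.load('est.npz');pb=e['pb']
s,m=tool(); g=s["position"]-m[:,2]*.019; ax=-m[:,0]
S=lambda p:crop(p,(270,170),6)
print("pred tips",proj("scene",[g+ax*.09,g-ax*.09]).round(2),"seen",S([(392,250),(606,389)]).round(2))
H=place(pb,[[-.068,0,.055]])[0]; Y=place(pb,[[-.068,.001,.055]])[0]
print("hole pred",proj("scene",H).round(2),"seen",S([350,226]).round(2),"top pred",proj("top",H).round(2),"seen",crop([340,312],(240,140),5))
print("px per mm y,z",proj("scene",[Y,H+[0,0,.001]])-proj("scene",H))
print("line err y,z mm", place((0,0,-pb[2]),[g-H]), np.degrees(np.arcsin(ax[2])), np.arctan2(ax[1],ax[0])-pb[2])
E
```

```text
pred tips [[333.72 211.1 ]
 [370.18 234.48]] seen [[334.92 211.25]
 [370.58 234.42]]
hole pred [[328.05 207.32]] seen [327.92 207.25] top pred [[307.5  202.47]] seen [307.6 202. ]
px per mm y,z [[-0.20858222  0.10006576]
 [ 0.00519936 -0.23216953]]
line err y,z mm [[-0.12136967  0.00099197  0.00026361]] 0.10220596987096907 0.0007336702457000355
```

```bash
python3 -m crank '{"translation":[[0,0,1],[-12,0,0],[-12,0,0],[-10,0,0],[-6,0,0],[0,0,0],[0,0,0]],"roll":[0,0,0,0,0,0,0],"fingers":[0,0,0,0,0,0,0]}'; python3 -m crank '{"translation":[[-5,0,0],[-5,0,0],[-3,0,0],[0,0,0],[0,0,0]],"roll":[0,0,0,0,0],"fingers":[0,0,0,0,0]}';  python3 -c "
from h import *
e=np.load('est.npz');pb=e['pb'];s,m=tool();print(place((0,0,-pb[2]),[s['contact_force']]).round(1),(place((0,0,-pb[2]),[s['position']-place(pb,[[-.065,0,.036]])[0]])*1e3).round(1))"
```

```text
clock: 5.65
position: [0.4973, 0.1547, 0.0341]
ee_rot: [-0.0, 0.188, 0.982, -0.0]
contact_force: [0.2, 1.0, -0.4]
width: 0.0121
gripper_force: 58.6
clock: 6.15
position: [0.5087, 0.1501, 0.034]
ee_rot: [-0.001, 0.188, 0.982, -0.0]
contact_force: [-3.5, 1.9, 1.2]
width: 0.0117
gripper_force: 58.5
[[-3.9  0.4  1.2]] [[-72.8   0.1  -2. ]]
```

```bash
python3 -m crank '{"translation":[[-3,0,-1],[-3,0,0],[-2,0,0],[0,0,0],[0,0,0],[0,0,0],[0,0,0]],"roll":[0,0,0,0,0,0,0],"fingers":[0,0,0,0,0,0,0]}'; python3 -c "
from h import *
e=np.load('est.npz');pb=e['pb'];s,m=tool();print(place((0,0,-pb[2]),[s['contact_force']]).round(1),(place((0,0,-pb[2]),[s['position']-place(pb,[[-.065,0,.036]])[0]])*1e3).round(1))
t=get_image('scene');cv2.imwrite('pics/s3.png',cv2.resize(t[150:270,270:390],None,fx=4,fy=4,interpolation=cv2.INTER_CUBIC))"
```

```text
clock: 6.85
position: [0.5167, 0.1471, 0.0352]
ee_rot: [-0.0, 0.188, 0.982, -0.0]
contact_force: [-4.4, 1.4, -1.9]
width: 0.0124
gripper_force: 58.4
[[-4.6 -0.3 -1.9]] [[-64.3   0.2  -0.8]]
```

View pics/s3.png

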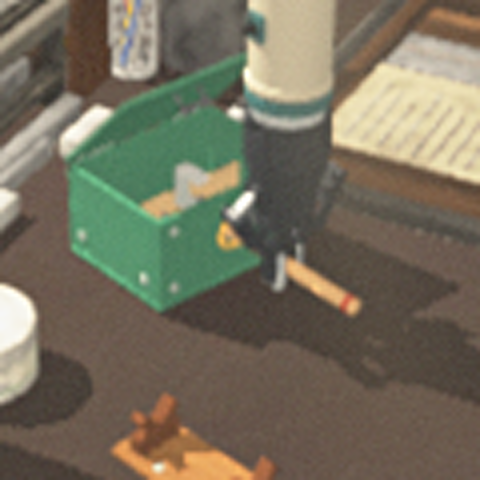

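The lid has swung up (its free edge runs from about (70,150) to (240,60)) with the dowel still in the hole. I'll hold until it has finished opening, then withdraw.

```bash
python3 -m crank '{"translation":[[0,0,0],[0,0,0],[0,0,0],[0,0,0],[0,0,0],[0,0,0],[0,0,0],[0,0,0]],"roll":[0,0,0,0,0,0,0,0],"fingers":[0,0,0,0,0,0,0,0]}'; python3 -m crank '{"translation":[[8,0,0],[15,0,0],[20,0,0],[20,0,0],[5,0,-30],[0,0,-40],[0,0,-15],[0,0,0]],"roll":[0,0,0,0,0,0,0,0],"fingers":[0,0,0,0,0,0,0,0]}'; python3 -c "
from h import *
e=np.load('est.npz');go([.4796,.3805,.1205],e['pd'][2])"
```

```text
clock: 7.7
position: [0.5167, 0.1471, 0.0352]
ee_rot: [-0.0, 0.188, 0.982, -0.0]
contact_force: [-5.1, 1.1, -1.5]
width: 0.0122
gripper_force: 58.4
clock: 8.5
position: [0.4573, 0.1733, 0.1238]
ee_rot: [0.005, 0.187, 0.982, 0.002]
contact_force: [0.4, 0.0, -0.5]
width: 0.0122
gripper_force: 58.6
t 8.5 roll -0.065 xyz [ 42.4 204.1   3.3] F [ 0.4  0.  -0.5] w 0.0122 g 58.6
```

```bash
python3 -m crank '{"translation":[[0,0,0],[5,24,0],[8,40,0],[8,40,0],[8,40,0],[8,40,0],[5,20,0],[0,0,0]],"roll":[-0.065,0,0,0,0,0,0,0],"fingers":[0,0,0,0,0,0,0,0]}'; python3 -m crank '{"translation":[[0,0,0],[0,0,0],[0,0,0]],"roll":[0,0,0],"fingers":[0,0,0]}'; python3 -c "
from h import *
e=np.load('est.npz');go([.4796,.3805,.0205],e['pd'][2])
t=get_image('scene');cv2.imwrite('pics/s4.png',cv2.resize(t[160:290,260:390],None,fx=4,fy=4,interpolation=cv2.INTER_CUBIC))"
```

```text
clock: 9.3
position: [0.477, 0.3824, 0.1189]
ee_rot: [0.001, 0.154, 0.988, 0.001]
contact_force: [0.2, -0.7, -0.9]
width: 0.012
gripper_force: 58.6
clock: 9.6
position: [0.4766, 0.3781, 0.1202]
ee_rot: [-0.0, 0.156, 0.988, -0.0]
contact_force: [-0.8, -0.3, -0.8]
width: 0.0121
gripper_force: 58.6
t 9.6 roll -0.002 xyz [-2.1  3.2 99.7] F [-0.8 -0.3 -0.8] w 0.0121 g 58.6
```

View pics/s4.png

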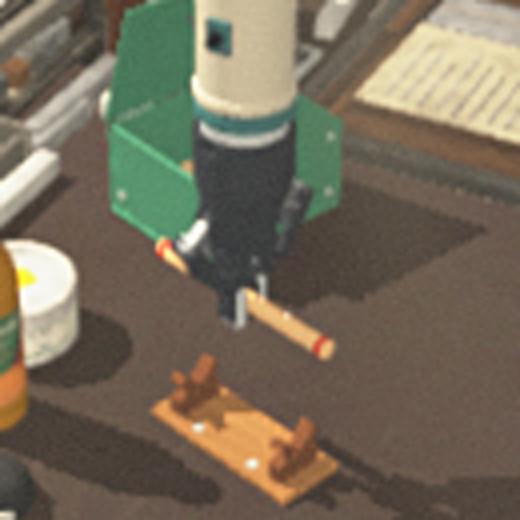

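The lid now stands fully open at about (150,70), the dowel is level in the fingers, and the rest is clear below. I'll correct the offset and lower.

```bash
python3 -m crank '{"translation":[[-2,3,20],[0,0,30],[0,0,25],[0,0,10],[0,0,5],[0,0,0],[0,0,0]],"roll":[0,0,0,0,0,0,0],"fingers":[0,0,0,0,0,0,0]}'; python3 -c "
from h import *
e=np.load('est.npz');go([.4796,.3805,.0205],e['pd'][2])"
```

```text
clock: 10.35
position: [0.4804, 0.382, 0.0315]
ee_rot: [0.001, 0.156, 0.988, 0.001]
contact_force: [0.5, -0.5, -0.6]
width: 0.0118
gripper_force: 58.6
t 10.35 roll -0.001 xyz [ 0.4 -1.7 11. ] F [ 0.5 -0.5 -0.6] w 0.0118 g 58.6
```

```bash
python3 -m crank '{"translation":[[0,-0.5,3],[0,0,3],[0,0,3],[0,0,2],[0,0,0],[0,0,0],[0,0,0]],"roll":[0,0,0,0,0,0,0],"fingers":[0,0,0,0,0,0,0]}'; python3 -c "
from h import *
e=np.load('est.npz');go([.4796,.3805,.0205],e['pd'][2])"
```

```text
clock: 11.05
position: [0.4793, 0.3806, 0.0204]
ee_rot: [0.0, 0.156, 0.988, -0.0]
contact_force: [-1.6, -2.0, 6.8]
width: 0.012
gripper_force: 59.6
t 11.05 roll -0.001 xyz [-0.4 -0.  -0.1] F [-1.6 -2.   6.8] w 0.012 g 59.6
```

Seated, with a light contact force. Release by opening in stages, then rise.

```bash
python3 -m crank '{"translation":[[0,0,0],[0,0,0],[0,0,0],[0,0,0],[0,0,0],[0,0,0],[0,0,0],[0,0,0]],"roll":[0,0,0,0,0,0,0,0],"fingers":[0.2,0.3,0.4,0.6,0.8,0.9,0.9,0.9]}'; python3 -m crank '{"translation":[[0,0,-10],[0,0,-25],[0,0,-40],[0,0,-40],[0,0,-25],[0,0,0],[0,0,0],[0,0,0]],"roll":[0,0,0,0,0,0,0,0],"fingers":[0.9,0.9,0.9,0.9,0.9,0.9,0.9,0.9]}'; python3 -c "
from h import *
go([.4796,.3805,.0205],-.312)
t=get_image('scene');cv2.imwrite('pics/s5f.png',t);cv2.imwrite('pics/s5.png',cv2.resize(t[170:290,240:360],None,fx=5,fy=5,interpolation=cv2.INTER_CUBIC))"
```

```text
clock: 11.85
position: [0.4793, 0.381, 0.0193]
ee_rot: [-0.0, 0.156, 0.988, -0.0]
contact_force: [0.4, -0.2, 0.8]
width: 0.0767
gripper_force: 0.0
clock: 12.65
position: [0.4784, 0.3805, 0.1582]
ee_rot: [-0.001, 0.156, 0.988, -0.001]
contact_force: [-0.6, 0.2, 0.0]
width: 0.077
gripper_force: 0.0
t 12.65 roll -0.001 xyz [ -1.1   0.4 137.7] F [-0.6  0.2  0. ] w 0.077 g 0.0
```

View pics/s5.png

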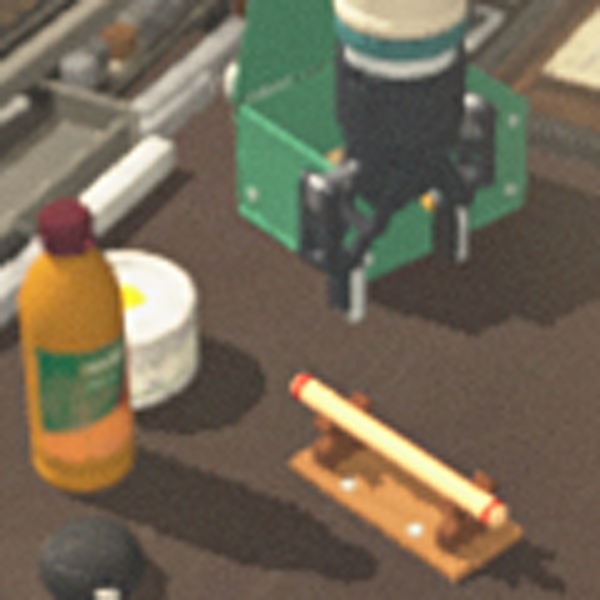

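The dowel lies in both notches with its ends at (302,386) and (494,512), the same as at the start. The lid is open, the bystanders in this crop haven't moved, and the gripper is clear.

```bash
python3 -c "
from rig import manip
print(manip.sign_off())"
```

```text
the job is handed in; nothing more can be done
None
```

The lockbox lid is fully open, the dowel is back in both notches of its rest, centred as it was at the start, and I handed the job in at about 12.7 s.

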